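# Find the release notch on the container rim by touch and press its tongue

## Robot

A 6-joint arm with a two-finger parallel gripper is mounted at the origin on a cart in front of the work surface, level with it; the furniture and walls round the work are solid. World frame = base frame: x ahead of the robot, y to its left, z up, the work surface at z = 0. Lengths are in m, angles in rad, forces in N, time in s.
With the tool pointing down it reaches from about 0.35 to 0.85 m from the base axis. Payload 8.1 kg.
Tool frame: the origin (TCP) lies between the finger pads, 19 mm behind the fingertips; this is the grasp point; z points along the fingers, y is the line along which they close (so a half turn about z gives the same grasp; the last joint's range is limited). The gripper opens to 93 mm and grips with 3 to 60 N. Pads are 15 mm wide; open, the fingers measure 128 mm over their backs; the gripper's body (75 mm by 188 mm) begins 65 mm behind the grasp point.
Start: joints at [-1.423, 0.13, 1.488, -0, 1.523, -0.085], TCP at [0.138, -0.584, 0.237] pointing down, gripper open.
Joint ranges: [-2.96, 2.96], [-0.89, 2.26], [0.02, 2.5], [-1.34, 4.48], [0, 2.73], [-2.66, 2.66]. Speed limits (rad/s): [2.39, 2.39, 2.79, 3.14, 3.14, 3.14].

## Interface

Orientations are given as a rotation vector (axis times angle).
In Python, from plant import monitor, eyes, ticket gives the robot as it stands.
- The arm moves only by the tool arm_command, never from a script. Its argument "deltas" is a list that holds one entry, the list of rows, each a list of 6 numbers: the shift along the world's x, y, z in cm, then the turn, a rotation vector about the world's x, y, z in degrees. In form: [[[tx, ty, tz, rx, ry, rz], ...]]. A call has 1 to 12 rows; each row shifts and turns the commanded pose from where the row before left it; what a row does not reach is not made up. A row lasts 1/12 s, in which the tool goes at most 41.7 mm and 7.16 degrees, less where a joint would pass 70% of its speed; a pose out of reach is approached as far as the arm can. A call is refused whole if a number of a shift passes 4.17 or a number of a turn 7.16, either way. A call with a gripper value outside its range is refused whole. "gripper" is the opening, from -1 (shut) to 1 (fully open), set as the call begins (left out, the last holds). The fingers move at their own pace and stop on an object; "squeeze" is the grip in N (left out, the last holds). Time passes only in rows, so rows that do not move let the fingers close. It gives the time, the measured TCP pose, the force, the opening and the grip force at its end, in the units of the state.
- monitor.read_state(): the state, without advancing time (a new reading comes with each control period).
- eyes.read_camera(name): name is "scene" or "top"; returns the picture (384x512x3 uint8, blue, green, red); there is no depth.
- eyes.camera_model(name): a dict with "fx", "fy", "cx", "cy" (pixels), "rvec" (rotation vector, rad) and "tvec" (3), from world to camera coordinates, as OpenCV has them. Camera axes: x right, y down, z forward; pixel columns grow to the right and rows downward; lengths in m; the calibration is good to about 2 mm. A picture is of the moment at which its call begins. camera_model takes no time and is no camera call.
- ticket.close_job(): hands the job in; it is judged then, once.
The state is a dict: "t": time; "q": joint angles; "dq": joint speeds; "joint_torque": joint torques, N m; "tool_pos": TCP position; "orientation": TCP orientation; "force": force on the tool from outside, world axes, zero at the start; "wrist_torque": the same for the moment, N m; "opening": finger opening in m; "gripper_force": force on a finger pad.
Only numpy, scipy, OpenCV 4.12 (cv2) and the standard library are available. Lean on these libraries where they do the work, as an engineer would, in place of code of your own. Each camera call takes 0.05 s, during which the arm holds its last target. There are 200 camera calls.

## Task

The lid of the round instrument container is released by a tongue that lies in a shallow unmarked notch somewhere in the container's flat rim. Touch the rim with a closed fingertip above the small steel lug on its left side, run the fingertip lightly along the rim round the front to find the notch, press the tongue inside it fully down so that the lid pops up, then take the hand away. Touch only: do not lift, shove or press hard on the container, and leave the bowl, the trocar and the tweezers alone.

Things in the scene. Friction and masses are not known exactly. Their poses are not given: they have to be found in the camera images.
- container: Round plain-metal instrument container standing loose on the bench, about 2.5 kg, 196 mm across, flat rim 75 mm high. Origin: centre of its underside; z up; -x is its front (towards the robot, give or take 17 degrees), +y its left; a steel carrying handle is at +x.
- rim_center (a point): Point on the container's axis at rim height (75 mm). The rim is a flat ring, radius 72 to 98 mm, that does not turn. One unmarked notch cuts its whole width, 40 degrees of the ring (about 50 mm) long, centred anywhere from 60 degrees left to 80 degrees right of the front: feel for it. Its floor, the tongue, lies 4 mm below the rim top, same metal.
- rim_start (a point): Point on the rim top, on the rim's centre line (radius 85 mm), above the small round steel lug (14 mm thick, end 117 mm from the axis, 40 mm high) on the container's left side, 100 degrees left of the front as seen from the axis. The sweep starts here and goes round the front to the right. Never in the notch.
- tongue (a joint): Travel of the release tongue in the notch, m: 0 up (4 mm below the rim top), 0.007 fully down (11 mm below the rim top). It moves straight down, resists with about 7 to 9 N all the way, stops hard at the bottom and stays where it is left.
- lid (a joint): Rise of the lid, m: 0 shut, 0.0087 popped up; it rises straight up in step with the tongue. The lid is a steel disc 124 mm across inside the rim, its top 8 mm or more below the rim top while shut, with a black knob 26 mm across in the middle that stands 6.5 mm above the rim top.
- bowl: Small steel bowl, 116 mm across, 53 mm high, to the right of the container; origin at the centre of its underside. Bystander.
- trocar: Steel trocar 184 x 27 x 27 mm lying to the left of the container; origin at the centre of its underside. Bystander.
- tweezers: Steel tweezers 143 x 14 x 10 mm lying in front of the container; origin at the centre of the underside. Bystander.

How it is judged:
On the way, in this order (a step that is already met when the one before it is completed fails the run):
1. the fingers touch the container's rim above the lug on its left side (TCP within 45 mm of rim_start), the tongue still up (contact force between the fingers and container above 0.3 N and distance between the grasp point and rim_start below 0.045 m and value of joint tongue below 0.001 m), for 0.05 s.
2. the tongue is pressed fully down by the fingers (value of joint tongue above 0.006 m and contact force between the fingers and container above 0.3 N), for 0.05 s.
At the end, for the whole second after the job is handed in: The tongue is at least 6 mm of its 7 mm down, the lid up by more than 6 mm, the container upright, at rest and within 20 mm of where it stood, the bystanders within 20 mm of where they lay (value of joint each of tongue, lid above 0.006 m and distance of each of container, bowl, trocar, tweezers from where it was at the start of the episode below 0.02 m and angle between container's own z axis and vertical below 0.05 rad and linear speed of container below 0.01 m/s); the robot touches nothing.
It fails at once if the container is shoved or carried more than 20 mm, or tipped more than 0.1 rad (distance of container from where it was at the start of the episode above 0.02 m or angle between container's own z axis and vertical above 0.1 rad).
It fails at once if the container is lifted more than 10 mm (height (world z) of container above 0.01 m).
It fails at once if the fingers press on the container with more than 50 N (contact force between the fingers and container above 50 N).
It fails at once if the bowl, the trocar or the tweezers are moved more than 20 mm (distance of any of bowl, trocar, tweezers from where it was at the start of the episode above 0.02 m).
It also fails if it takes over 61 s, if anything falls off the work surface, if the arm or the gripper's body presses on something with over 40 N, if the wrist force passes 120 N, or if a joint passes its speed limit or range.

## Working session

There is one attempt and no reset: what is moved stays moved. The work goes in short steps, Python scripts to look and compute and a tool call to move; the robot and the scene stay as the last step left them, time stands still between calls to the robot, and variables do not carry over. Pictures are saved under pics/ and viewed, at most 10 in all, crops included, and the job is handed in when it is done.

Besides the shell and the picture viewer there is one more tool, called after "Call:" as name(argument=value, ...) on one line, values as JSON. arm_command: Moves the arm, as the interface text tells. Its arguments: {"type":"object","properties":{"deltas":{"type":"array"},"gripper":{"type":"number"},"squeeze":{"type":"number"}},"required":["deltas"]}

```bash
mkdir -p pics; ls
python3 - <<'E'
from plant import monitor, eyes, ticket
import cv2
for n in("scene","top"):
    cv2.imwrite(f"pics/{n}0.png",eyes.read_camera(n)); print(n,eyes.camera_model(n))
s=monitor.read_state();print(s)
E
```

```text
pics
scene {'fx': 366.29411785306826, 'fy': 366.29411785306826, 'cx': 255.69264605704814, 'cy': 197.72720086308942, 'rvec': array([ 1.13233031, -2.46710931,  0.87913379]), 'tvec': array([0.39293658, 0.33321277, 0.6695161 ])}
top {'fx': 378.67977192948797, 'fy': 378.67977192948797, 'cx': 257.5589644511116, 'cy': 188.5483781513693, 'rvec': array([ 2.11395905, -2.12899187,  0.21107834]), 'tvec': array([0.06460134, 0.53735408, 0.80562863])}
{'t': 0.1, 'q': array([-1.42342722e+00,  1.31081070e-01,  1.48913964e+00, -7.56299793e-06,
        1.52300006e+00, -8.53822109e-02]), 'dq': array([ 0.00126756, -0.00191851, -0.00145692,  0.00164327,  0.00159436,
       -0.00034173]), 'joint_torque': array([ 1.80480329e-03, -5.61341715e+01, -4.93094766e+01,  7.70366471e-02,
        2.89390184e-02, -5.91064077e-05]), 'tool_pos': array([ 0.13835361, -0.58334827,  0.23651193]), 'orientation': array([-3.11872673e+00, -3.64591868e-01,  9.10642991e-05]), 'force': array([ 0.37814606, -0.44230737,  0.09908422]), 'wrist_torque': array([ 0.02859697,  0.01259811, -0.00626452]), 'gripper_force': 0.0, 'opening': 0.09301882315030104}
```

View pics/top0.png

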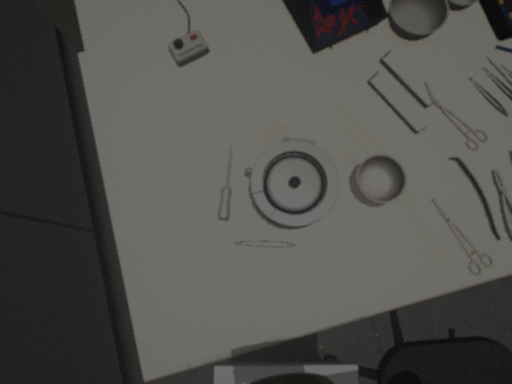

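View pics/scene0.png

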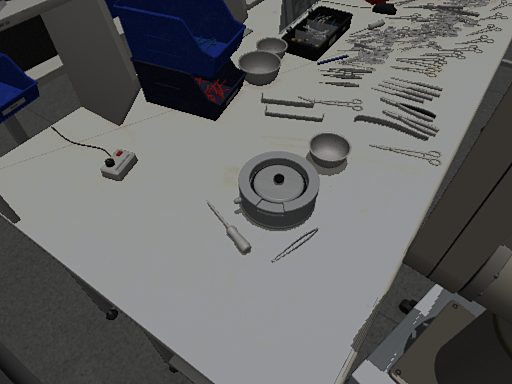

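The top view shows the container centred near (294,182), lug near (248,172), bowl (380,180), trocar (226,190), tweezers (265,244). The scene view shows the container at (279,190), lug near (238,205), and faint rim lines near (258,212) and (284,208) that may be the notch. I'll enlarge both.

```bash
cat > h.py <<'E'
import numpy as np, cv2
from plant import monitor, eyes, ticket
def ray(n,uv,z):
    m=eyes.camera_model(n);R=cv2.Rodrigues(m["rvec"])[0];t=m["tvec"]
    c=-R.T@t; d=R.T@np.array([(uv[0]-m["cx"])/m["fx"],(uv[1]-m["cy"])/m["fy"],1])
    return c+d*(z-c[2])/d[2]
def proj(n,p):
    m=eyes.camera_model(n);K=np.array([[m["fx"],0,m["cx"]],[0,m["fy"],m["cy"]],[0,0,1.]])
    return cv2.projectPoints(np.array(p,float).reshape(-1,3),m["rvec"],m["tvec"],K,None)[0].reshape(-1,2)
E
python3 - <<'E'
from h import *
for n,(cx,cy) in {"top":(294,182),"scene":(279,180)}.items():
    im=cv2.imread(f"pics/{n}0.png"); g=cv2.cvtColor(im,cv2.COLOR_BGR2GRAY)
    w=g[cy-10:cy+10,cx-10:cx+10]; m=(w<w.min()+25).astype(np.uint8)
    k,l,st,ce=cv2.connectedComponentsWithStats(m); i=1+np.argmax(st[1:,4])
    uv=ce[i]+[cx-10,cy-10]; print(n,"knob",uv,st[i],ray(n,uv,.0815 if n=="top" else .078))
    c=im[cy-60:cy+60,cx-65:cx+65]; c=cv2.resize(c,None,fx=5,fy=5,interpolation=cv2.INTER_CUBIC)
    cv2.imwrite(f"pics/{n}crop.png",cv2.convertScaleAbs(c,alpha=1.5 if n=="top" else 1.3))
for n,uv in(("top",(265,244)),("top",(226,190)),("top",(380,180)),("top",(248,172))): print(uv,ray(n,uv,.02))
E
```

```text
top knob [294.06451613 181.90322581] [ 5  5 11 11 93] [ 0.5463594  -0.01928225  0.0815    ]
scene knob [278.86363636 178.24242424] [ 5  4 10  9 66] [ 0.54527338 -0.02372753  0.078     ]
(265, 244) [0.41480983 0.04457702 0.02      ]
(226, 190) [0.54113885 0.13479173 0.02      ]
(380, 180) [ 0.56277371 -0.2291122   0.02      ]
(248, 172) [0.58426879 0.08300136 0.02      ]
```

View pics/topcrop.png

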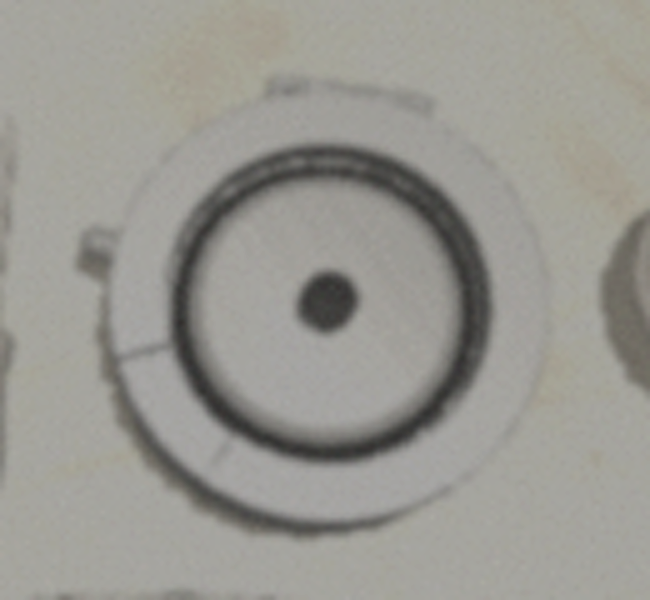

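View pics/scenecrop.png

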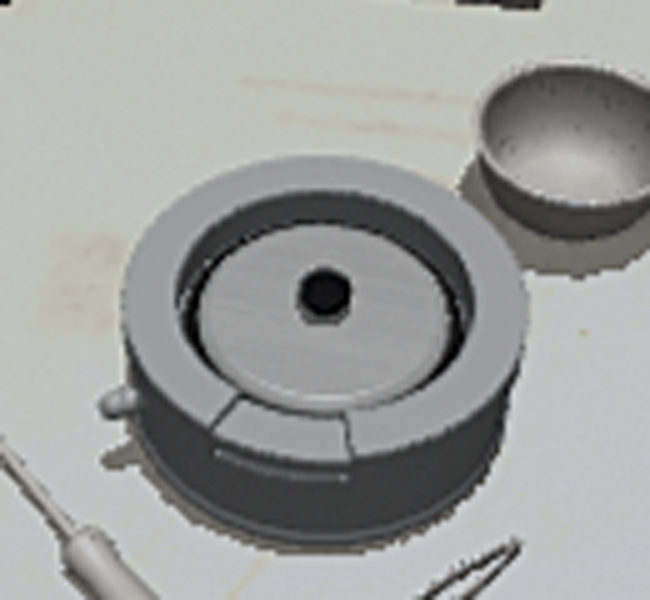

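The top crop shows the knob at (327,301), the lug at (95,252), and rim lines at (148,350) and (222,455). The scene crop shows the matching notch edges at (225,415) and (350,440). That's a candidate for the notch, to be confirmed by touch.

Run:
```python
from h import *
c=ray("top",(294.06,181.9),.0815)
f=lambda x,y:(229+(x+.5)/5-.5,122+(y+.5)/5-.5)
g=lambda x,y:(214+(x+.5)/5-.5,120+(y+.5)/5-.5)
P={"L":ray("top",f(108,300),.075),"R":ray("top",f(551,300),.075),"F":ray("top",f(335,532),.075),"B":ray("top",f(330,92),.075)}
for k,v in P.items(): print(k,v.round(4),np.hypot(*(v-c)[:2]).round(4))
cen=(P["L"]+P["R"])/2;print("LRmid",cen)
s=ray("scene",g(323,290),.0815);print("knob scene",s)
for k,v in {"e1":ray("top",f(145,350),.075),"e2":ray("top",f(222,455),.075),"lug":ray("top",f(88,248),.04),
  "se1":ray("scene",g(225,415),.075),"se2":ray("scene",g(350,440),.075),"slug":ray("scene",g(103,405),.04),
  "handle1":ray("top",f(285,85),.05),"handle2":ray("top",f(420,102),.05)}.items():
    d=(v-c)[:2]; print(k,v.round(4),np.hypot(*d).round(4),"az",np.degrees(np.arctan2(d[1],d[0])).round(1))
```

```text
L [0.5491 0.0771 0.075 ] 0.0964
R [ 0.5478 -0.119   0.075 ] 0.0998
F [ 0.4459 -0.0206  0.075 ] 0.1005
B [ 0.6446 -0.0237  0.075 ] 0.0984
LRmid [ 0.54843005 -0.02098262  0.075     ]
knob scene [ 0.54559925 -0.02165363  0.0815    ]
e1 [0.5265 0.0609 0.075 ] 0.0826 az 103.9
e2 [0.4797 0.0277 0.075 ] 0.0815 az 144.8
lug [0.5814 0.0868 0.04  ] 0.1117 az 71.7
se1 [0.5222 0.0609 0.075 ] 0.0837 az 106.8
se2 [0.4741 0.0275 0.075 ] 0.0861 az 147.1
slug [0.5868 0.0833 0.04  ] 0.1103 az 68.5
handle1 [ 0.6565 -0.0055  0.05  ] 0.111 az 7.1
handle2 [ 0.6478 -0.0682  0.05  ] 0.1126 az -25.7
```

Call:
arm_command(deltas=[[[1.8,2.7,0,0,0,0.9],[1.8,2.7,0,0,0,0.9],[1.8,2.7,0,0,0,0.9],[1.8,2.7,0,0,0,0.9],[1.8,2.7,0,0,0,0.9],[1.8,2.7,0,0,0,0.9],[1.8,2.7,0,0,0,0.9],[1.8,2.7,0,0,0,0.9],[1.8,2.7,0,0,0,0.9],[1.8,2.7,0,0,0,0.9],[1.8,2.7,0,0,0,0.9],[1.8,2.7,0,0,0,0.9]]], gripper=-1, squeeze=10)

```text
t: 1.1
tool_pos: [0.3548, -0.2582, 0.2372]
orientation: [-3.072, -0.658, 0.0]
force: [0.6, -0.8, -0.0]
opening: 0.0174
gripper_force: 0.0
```

Call:
arm_command(deltas=[[[1.8,2.7,0,0,0,0.9],[1.8,2.7,0,0,0,0.9],[1.8,2.7,0,0,0,0.9],[1.8,2.7,0,0,0,0.9],[1.8,2.7,0,0,0,0.9],[1.8,2.7,0,0,0,0.9],[1.8,2.7,0,0,0,0.9],[1.8,2.7,0,0,0,0.9],[1.8,2.7,0,0,0,0.9],[1.8,2.7,0,0,0,0.9],[1.8,2.7,0,0,0,0.9],[1.8,2.7,0,0,0,0.9]]])

```text
t: 2.1
tool_pos: [0.5709, 0.0658, 0.2369]
orientation: [-2.996, -0.944, 0.001]
force: [-0.3, -0.2, 0.5]
opening: 0.0003
gripper_force: 0.0
```

Call:
arm_command(deltas=[[[0,0,0,0,0,0],[0,0,0,0,0,0],[0,0,0,0,0,0]]])

```text
t: 2.35
tool_pos: [0.5699, 0.064, 0.2368]
orientation: [-2.997, -0.944, 0.002]
force: [-0.4, 0.4, -1.0]
opening: 0.0005
gripper_force: 0.0
```

Call:
arm_command(deltas=[[[0.4,-0.5,-1.5,0,0,0],[0,0,-1.5,0,0,0],[0,0,-1.5,0,0,0],[0,0,-1.5,0,0,0],[0,0,-1.5,0,0,0],[0,0,-1.5,0,0,0],[0,0,-1.5,0,0,0],[0,0,-1.5,0,0,0],[0,0,-1.0,0,0,0],[0,0,0,0,0,0],[0,0,0,0,0,0],[0,0,0,0,0,0]]])

```text
t: 3.35
tool_pos: [0.5749, 0.0587, 0.1086]
orientation: [2.997, 0.942, 0.002]
force: [-0.3, 1.2, 0.1]
opening: 0.0003
gripper_force: 0.0
```

Run:
```python
from h import *
im=eyes.read_camera("scene");print(monitor.read_state()["tool_pos"],monitor.read_state()["force"])
c=cv2.resize(im[90:250,190:350],None,fx=3.5,fy=3.5,interpolation=cv2.INTER_CUBIC);cv2.imwrite("pics/s1.png",c)
```

```text
[0.57521706 0.05887839 0.10881289] [-0.65983197  0.39710718  0.19916012]
```

View pics/s1.png

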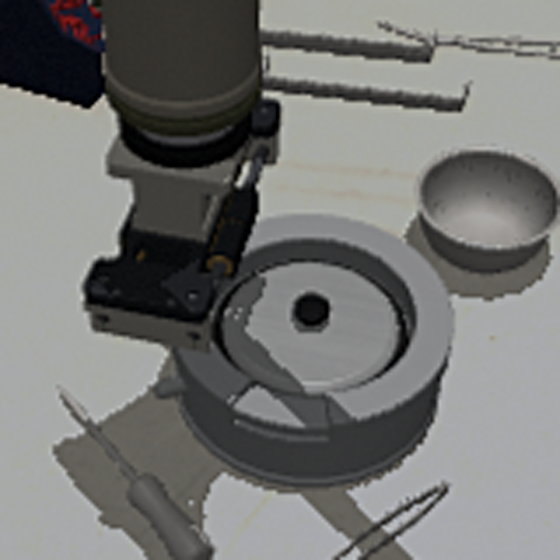

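The gripper stands above the lug side of the rim at (200,330), clear of everything; the notch shows at (235–325, 410). Descending gently.

Call:
arm_command(deltas=[[[0,0,-0.2,0,0,0],[0,0,-0.2,0,0,0],[0,0,-0.2,0,0,0],[0,0,-0.2,0,0,0],[0,0,-0.2,0,0,0],[0,0,-0.1,0,0,0],[0,0,0,0,0,0],[0,0,0,0,0,0]]])

```text
t: 4.07
tool_pos: [0.5743, 0.0592, 0.0962]
orientation: [-2.997, -0.943, 0.001]
force: [-0.8, -0.0, -0.3]
opening: 0.0005
gripper_force: 0.0
```

Call:
arm_command(deltas=[[[0,0,-0.05,0,0,0],[0,0,-0.05,0,0,0],[0,0,0,0,0,0],[0,0,0,0,0,0]]])

```text
t: 4.4
tool_pos: [0.5744, 0.0592, 0.0955]
orientation: [2.997, 0.943, 0.0]
force: [0.3, 0.2, 0.3]
opening: 0.0004
gripper_force: 0.0
```

Call:
arm_command(deltas=[[[0,0,-0.05,0,0,0],[0,0,-0.05,0,0,0],[0,0,0,0,0,0],[0,0,0,0,0,0]]])

```text
t: 4.73
tool_pos: [0.5744, 0.0592, 0.0944]
orientation: [-2.997, -0.943, 0.0]
force: [0.8, 0.5, 0.4]
opening: 0.0003
gripper_force: 0.0
```

Call:
arm_command(deltas=[[[0,0,-0.05,0,0,0],[0,0,0,0,0,0],[0,0,0,0,0,0]]])

```text
t: 4.98
tool_pos: [0.5745, 0.0592, 0.0941]
orientation: [2.997, 0.943, 0.0]
force: [-0.9, -0.2, 1.4]
opening: 0.0005
gripper_force: 0.9
```

Call:
arm_command(deltas=[[[0,0,-0.05,0,0,0],[0,0,0,0,0,0],[0,0,0,0,0,0]]])

```text
t: 5.23
tool_pos: [0.5746, 0.0592, 0.0941]
orientation: [2.997, 0.943, 0.0]
force: [-3.4, 0.3, 5.3]
opening: 0.0001
gripper_force: 2.9
```

Rim contact at the lug, about 5 N. Starting the sweep.

Call:
arm_command(deltas=[[[-0.17,0.05,-0.0,0,0,0],[-0.17,0.05,0,0,0,0],[-0.17,0.04,0,0,0,0],[-0.17,0.04,0,0,0,0],[-0.17,0.04,0,0,0,0],[-0.17,0.04,0,0,0,0],[-0.17,0.04,0,0,0,0],[-0.17,0.04,0,0,0,0]]])

```text
t: 5.9
tool_pos: [0.5615, 0.0625, 0.0941]
orientation: [2.996, 0.943, 0.003]
force: [3.6, -1.1, 5.1]
opening: 0.0004
gripper_force: 2.6
```

Call:
arm_command(deltas=[[[-0.18,0.03,0,0,0,0],[-0.18,0.03,0,0,0,0],[-0.18,0.02,0,0,0,0],[-0.18,0.02,0,0,0,0],[-0.18,0.01,0,0,0,0],[-0.18,0.01,0,0,0,0],[-0.18,0,0,0,0,0],[-0.18,0,0,0,0,0]]])

```text
t: 6.57
tool_pos: [0.547, 0.0639, 0.0941]
orientation: [2.996, 0.943, 0.003]
force: [3.7, -0.3, 5.4]
opening: 0.0004
gripper_force: 2.6
```

Call:
arm_command(deltas=[[[-0.18,0,0,0,0,0],[-0.18,0,0,0,0,0],[-0.18,-0.01,0,0,0,0],[-0.18,-0.01,0,0,0,0],[-0.18,-0.02,0,0,0,0],[-0.18,-0.02,0,0,0,0],[-0.18,-0.03,0,0,0,0],[-0.18,-0.03,0,0,0,0]]])

```text
t: 7.23
tool_pos: [0.5327, 0.0629, 0.0941]
orientation: [2.997, 0.943, 0.003]
force: [2.8, 0.0, 5.9]
opening: 0.0006
gripper_force: 2.6
```

Call:
arm_command(deltas=[[[-0.18,-0.04,0,0,0,0],[-0.18,-0.04,0,0,0,0],[-0.18,-0.04,0,0,0,0],[-0.18,-0.04,0,0,0,0]]])

```text
t: 7.57
tool_pos: [0.5254, 0.0613, 0.094]
orientation: [-2.997, -0.943, -0.003]
force: [4.1, 0.8, 5.3]
opening: 0.0004
gripper_force: 2.5
```

Call:
arm_command(deltas=[[[-0.17,-0.05,0,0,0,0],[-0.17,-0.05,0,0,0,0],[-0.17,-0.06,0,0,0,0],[-0.17,-0.06,0,0,0,0]]])

```text
t: 7.9
tool_pos: [0.5185, 0.0592, 0.094]
orientation: [-2.996, -0.943, -0.003]
force: [3.7, 1.1, 4.7]
opening: 0.0006
gripper_force: 2.5
```

Call:
arm_command(deltas=[[[-0.17,-0.07,0,0,0,0],[-0.17,-0.07,0,0,0,0],[-0.17,-0.08,0,0,0,0],[-0.17,-0.08,0,0,0,0]]])

```text
t: 8.23
tool_pos: [0.5096, 0.0556, 0.0923]
orientation: [-2.996, -0.943, 0.005]
force: [0.0, -0.1, -0.7]
opening: 0.0004
gripper_force: 0.0
```

The force vanished and the fingertip dropped at about az 115°, so this is the notch, matching the picture. Moving to its middle.

Call:
arm_command(deltas=[[[-0.19,-0.11,0,0,0,0],[-0.19,-0.11,0,0,0,0],[-0.19,-0.11,0,0,0,0],[-0.19,-0.11,0,0,0,0],[-0.19,-0.11,0,0,0,0],[-0.19,-0.11,0,0,0,0],[-0.19,-0.11,0,0,0,0],[-0.19,-0.1,0,0,0,0],[0,0,0,0,0,0],[0,0,0,0,0,0]]])

```text
t: 9.07
tool_pos: [0.496, 0.047, 0.0935]
orientation: [2.997, 0.943, 0.0]
force: [1.4, -0.6, -0.0]
opening: 0.0005
gripper_force: 0.0
```

Call:
arm_command(deltas=[[[0,0,-0.05,0,0,0],[0,0,-0.05,0,0,0],[0,0,-0.05,0,0,0],[0,0,-0.05,0,0,0],[0,0,-0.05,0,0,0],[0,0,0,0,0,0],[0,0,0,0,0,0]]])

```text
t: 9.65
tool_pos: [0.496, 0.0471, 0.0909]
orientation: [-2.997, -0.943, 0.0]
force: [-0.1, 0.3, 0.3]
opening: 0.0007
gripper_force: 0.0
```

Call:
arm_command(deltas=[[[0,0,-0.05,0,0,0],[0,0,-0.05,0,0,0],[0,0,-0.05,0,0,0],[0,0,-0.05,0,0,0],[0,0,-0.05,0,0,0],[0,0,-0.05,0,0,0],[0,0,-0.05,0,0,0],[0,0,-0.05,0,0,0],[0,0,0,0,0,0]]])

```text
t: 10.4
tool_pos: [0.4962, 0.0471, 0.0876]
orientation: [2.997, 0.943, 0.0]
force: [-3.3, -0.0, 6.3]
opening: 0.0004
gripper_force: 3.1
```

Call:
arm_command(deltas=[[[0,0,-0.05,0,0,0],[0,0,-0.05,0,0,0],[0,0,-0.05,0,0,0],[0,0,-0.05,0,0,0],[0,0,-0.05,0,0,0],[0,0,0,0,0,0],[0,0,0,0,0,0]]])

```text
t: 10.98
tool_pos: [0.4962, 0.0471, 0.0851]
orientation: [2.997, 0.943, 0.0]
force: [-3.2, 0.2, 6.2]
opening: 0.0007
gripper_force: 3.1
```

The tongue is moving at about 6–7 N. Pressing to the stop.

Call:
arm_command(deltas=[[[0,0,-0.05,0,0,0],[0,0,-0.05,0,0,0],[0,0,-0.05,0,0,0],[0,0,-0.05,0,0,0],[0,0,0,0,0,0],[0,0,0,0,0,0]]])

```text
t: 11.48
tool_pos: [0.4962, 0.0471, 0.083]
orientation: [2.997, 0.943, 0.0]
force: [-4.0, -0.7, 4.8]
opening: 0.0006
gripper_force: 3.1
```

Call:
arm_command(deltas=[[[0,0,-0.05,0,0,0],[0,0,0,0,0,0],[0,0,0,0,0,0]]])

```text
t: 11.73
tool_pos: [0.4962, 0.0471, 0.0829]
orientation: [2.997, 0.943, 0.0]
force: [-4.4, 0.6, 9.1]
opening: 0.0006
gripper_force: 4.5
```

Call:
arm_command(deltas=[[[0,0,-0.05,0,0,0],[0,0,0,0,0,0],[0,0,0,0,0,0]]])

```text
t: 11.98
tool_pos: [0.4963, 0.0471, 0.0828]
orientation: [2.997, 0.943, 0.0]
force: [-6.3, -0.1, 12.7]
opening: 0.0004
gripper_force: 6.4
```

Call:
arm_command(deltas=[[[0,0,0.2,0,0,0],[0,0,0.5,0,0,0],[0,0,0.8,0,0,0],[0,0,1.5,0,0,0],[0,0,1.5,0,0,0],[0,0,1.5,0,0,0],[0,0,1.5,0,0,0],[0,0,1.5,0,0,0],[0,0,1.5,0,0,0],[0,0,1.5,0,0,0],[0,0,1.5,0,0,0],[0,0,1.0,0,0,0]]])

```text
t: 12.98
tool_pos: [0.4966, 0.0471, 0.2287]
orientation: [2.996, 0.943, 0.003]
force: [0.2, -0.4, -0.8]
opening: 0.0006
gripper_force: 0.0
```

Call:
arm_command(deltas=[[[-1.0,-3,0,0,0,0],[-1,-3,0,0,0,0],[-1,-3,0,0,0,0],[-1,-3,0,0,0,0],[-1,-3,0,0,0,0],[-1,-3,0,0,0,0],[-1,-3,0,0,0,0],[-1,-3,0,0,0,0],[0,-3,0,0,0,0],[0,0,0,0,0,0],[0,0,0,0,0,0]]])

```text
t: 13.9
tool_pos: [0.4156, -0.224, 0.2265]
orientation: [-2.998, -0.938, 0.0]
force: [-0.4, 0.7, -0.2]
opening: 0.0008
gripper_force: 0.0
```

Run:
```python
from h import *
im=eyes.read_camera("scene");print(monitor.read_state()["tool_pos"],monitor.read_state()["force"])
c=cv2.resize(im[120:280,190:350],None,fx=3.5,fy=3.5,interpolation=cv2.INTER_CUBIC);cv2.imwrite("pics/s2.png",c)
```

```text
[ 0.41583397 -0.2230094   0.22642358] [-0.41127219  0.643615    0.14493567]
```

View pics/s2.png

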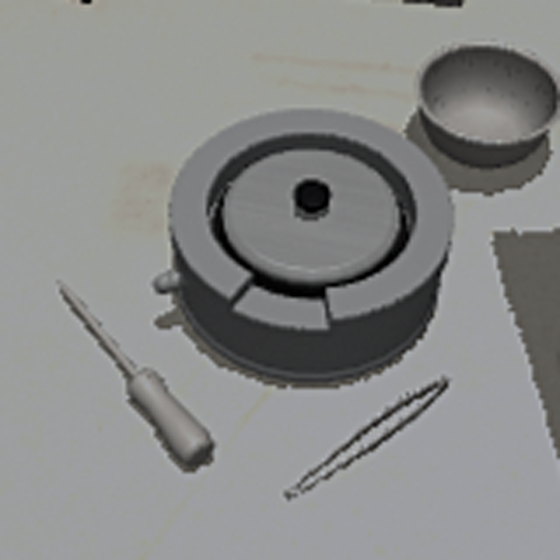

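The tongue at (285,308) is now deep in the notch, the lid at (312,210) has risen, the bystanders look undisturbed and the hand is clear. Handing in.

```bash
python3 -c "
from plant import ticket
print(ticket.close_job())"
```

```text
the job is handed in; nothing more can be done
None
```

The job is handed in (no verdict was returned): the sweep from the lug found the notch about 45° left of the front, the tongue was pressed to its hard stop at about 13 N, the last picture shows the lid up and the bystanders looking undisturbed, and the hand is clear.

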